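# Load the bench hone and hold its run lever

## Task

Load the bench hone: lay the red-faced honing block on the hone's cradle, coloured face up and flat, with the two brass pegs in its holes, and let go of it. Then flip the yellow safety catch all the way over, away from the red-barred lever, and after that pull the lever all the way to its stop, towards the robot side of the machine, and hold it there with the fingers: it springs back, so finish while still holding it pulled. Leave the other two blocks and the amber jar undisturbed.

Things in the scene. Friction and masses are not known exactly. Their poses are not given: they have to be found in the camera images.
- hone: bench hone, a fixed machine on a blue base plate 220 (x) x 310 (y) x 30 mm; its parts turn with it. Origin on the table, z up, -x side roughly to the robot, yaw within 0.25 rad. In its frame (mm): grey lever cheeks x -45..45, y 59..111, up to z 105; grey catch bracket x -50..-20, y 115..151, up to z 113; aluminium motor x 110..200, y -132..-68, up to z 72; cradle centre (0,-100).
- cradle_top (a point): centre of the cradle's flat top, 60 mm above the table, axes as the hone's. The cradle is a dark steel bar 110 mm long (hone x), 44 mm wide (hone y), standing 30 mm above the base plate, so fingers 50 mm apart pass down beside it. Two brass pegs, 8 mm thick and 13 mm tall with tapered tops, stand on it at +38 and -38 mm along hone x from this point.
- block_red: loose block to load: aluminium bar 110 (x) x 50 (y) x 20 (z) mm, about 0.28 kg, with a red face 58 x 46 mm amid its top and an 11 mm hole right through near each end, at +38 and -38 mm along its x. Origin at the centre of its underside, x along its length, z up; a half turn about z makes no difference. Lies flat on the table, right of the hone. Grip it across its 50 mm width.
- block_green: spare honing block with a green abrasive face, otherwise the same as block_red; a bystander, leave it where it lies. Origin at the centre of its underside, x along its length.
- block_blue: spare honing block with a blue abrasive face, otherwise the same as block_red; a bystander, leave it where it lies. Origin at the centre of its underside, x along its length.
- catch (a joint): angle of the yellow safety catch about a level axis along hone x. 0: its arm lies level across the lever's path and blocks it. Grows as the tab swings to hone +y (away from the lever) and the arm rises; 1.2 is fully over, at its stop; the lever is free from about 0.9. Starts between 0 and 0.15; light friction (1 to 2 N at the tab) keeps it where it is left.
- catch_hinge (a point): catch hinge axis, at hone (-35,133,125) mm. At joint 0 the arm, 12 mm thick, runs 62 mm from here to hone -y; its nose reaches 33 mm to hone +x, before the lever. The tab (22 wide along hone x, 10 thick, 70 mm long) rises from here, leaning 0.35 rad to hone -y at joint 0, 0.85 rad to hone +y at 1.2; arm and tab stay 1.22 rad apart. Push the tab from its lever side along its arc, or pinch it.
- catch_tip (a point): middle of the free end of the catch's yellow tab, 70 mm from the catch hinge.
- lever (a joint): angle of the run lever about a level axis along hone y. 0: at rest, leaning 0.25 rad to hone +x. It grows as the lever is pulled to hone -x; the stop is at 0.75, leaning 0.5 rad to hone -x. With the catch on it gives only about 0.15 to 0.2. A spring pulls it back: about 5 N at the bar at rest, 8 N at the stop.
- lever_hinge (a point): the lever's hinge axis (along hone y), at hone (0,85,85) mm.
- lever_grip (a point): centre of the lever's red cross bar, a round bar 22 mm thick and 92 mm long along hone y, 130 mm from the lever hinge on a 14 mm steel shaft; 211 mm above the table at rest and 199 mm at the stop. It can be pinched from above across hone x, and rolls between the fingers as the lever swings.
- jar: bystander: amber jar with an orange lid, 70 mm wide, 80 mm tall, left of the hone; origin at the centre of its underside.
Things that resemble listed ones, but are neither listed nor needed, are in the scene too. What is shaped like the block_red but brown or purple is not meant.

How it is judged:
On the way, in this order (a step that is already met when the one before it is completed fails the run):
1. the red-faced block sits flat on the cradle with both pegs in its holes, let go (horizontal distance between block_red and cradle_top below 0.004 m and z of block_red in the frame of cradle_top between -0.003 and 0.003 m and angle between the x axis of block_red and the x axis of hone, either way round below 0.08 rad and angle between block_red's own z axis and vertical below 0.06 rad and contact force between the fingers and block_red below 0.2 N), for 0.2 s.
2. the safety catch is flipped over while the lever is still at rest (value of joint catch above 1 rad and value of joint lever below 0.3 rad and horizontal distance between block_red and cradle_top below 0.004 m and z of block_red in the frame of cradle_top between -0.003 and 0.003 m and angle between the x axis of block_red and the x axis of hone, either way round below 0.08 rad and angle between block_red's own z axis and vertical below 0.06 rad), for 0.2 s.
3. the lever is pulled to its stop and held by the fingers (value of joint lever above 0.62 rad and contact force between the fingers and lever above 2 N and value of joint catch above 1 rad and horizontal distance between block_red and cradle_top below 0.004 m and z of block_red in the frame of cradle_top between -0.003 and 0.003 m and angle between the x axis of block_red and the x axis of hone, either way round below 0.08 rad and angle between block_red's own z axis and vertical below 0.06 rad), for 0.5 s.
At the end, for the whole second after the job is handed in: The red-faced block sits on the cradle (within 4 mm of its centre, down to 3 mm, lengthwise within 0.08 rad, level within 0.06 rad), not touched by the fingers; the catch is at 1.0 rad or more; the lever is at 0.62 rad or more and the fingers still press on it with more than 2 N (all of step 3 and contact force between the fingers and block_red below 0.2 N); the arm keeps its last pose, push and grip.
It fails at once if a spare block is pushed aside by more than 30 mm (distance of any of block_green, block_blue from where it was at the start of the episode above 0.03 m).
It fails at once if the jar is shoved by more than 40 mm or tipped (distance of jar from where it was at the start of the episode above 0.04 m or angle between jar's own z axis and vertical above 0.5 rad).
It also fails if it takes over 70 s, if anything falls off the work surface, if the arm or the gripper's body presses on something with over 40 N, if the wrist force passes 120 N, or if a joint passes its speed limit or range.

## Robot

A 6-joint arm with a two-finger parallel gripper is mounted at the origin on the work surface. World frame = base frame: x ahead of the robot, y to its left, z up, the work surface at z = 0. Lengths are in m, angles in rad, forces in N, time in s.
With the tool pointing down it reaches from about 0.35 to 0.95 m from the base axis. Payload 17.4 kg.
Tool frame: the origin (TCP) lies between the finger pads; the fingertips stand 25 mm ahead of it and the grasp point (between the pads) lies 6 mm ahead of it; z points along the fingers, y is the line along which they close (so a half turn about z gives the same grasp; the last joint's range is limited). The gripper opens to 93 mm and grips with 3 to 60 N. Pads are 15 mm wide; open, the fingers measure 128 mm over their backs; the gripper's body (75 mm by 188 mm) begins 65 mm behind the grasp point.
Start: joints at [1.165, 0.116, 1.442, -0, 1.584, -0.038], TCP at [0.243, 0.63, 0.244] pointing down, gripper open.
Joint ranges: [-2.83, 2.83], [-0.83, 2.19], [0.07, 2.5], [-1.14, 4.28], [0.01, 3], [-2.97, 2.97]. Speed limits (rad/s): [1.89, 1.89, 2.22, 3.14, 3.14, 3.14].

## Interface

Orientations are given as [roll, pitch, yaw] about the fixed x, y, z axes, in that order (R = Rz(yaw) Ry(pitch) Rx(roll)).
In Python, from workcell import manip, imaging gives the robot as it stands.
- The arm moves only by the tool arm_command, never from a script. Its argument "moves" is a list of rows, each a list of 3 entries, a list of its own where there are three numbers: the gripper's target within -1 to 1 (shut at 1, half-way at 0, fully open at -1), then the shift along the world's x, y, z in cm, then the turn, a rotation vector about the world's x, y, z in rad. In form: [[hand, [tx, ty, tz], [ax, ay, az]], ...]. A call has 1 to 8 rows; each row shifts and turns the commanded pose from where the row before left it; what a row does not reach is not made up. A row lasts 1/10 s, in which the tool goes at most 50 mm and 8.59 degrees, less where a joint would pass 70% of its speed; a pose out of reach is approached as far as the arm can. A call with a gripper value outside its range is refused whole. The fingers move at their own pace and stop on an object; the grip force is fixed at half the most. Time passes only in rows, so rows that do not move let the fingers close. It gives the time, the measured TCP pose, the force, the opening and the grip force at its end, in the units of the state.
- manip.observe(): the state, without advancing time (a new reading comes with each control period).
- imaging.read_camera(name): name is "side" or "top"; returns (picture, depth): 420x560x3 uint8, blue, green, red; 420x560 float32, m along the optical axis (not along the pixel's ray), 0 where there is no reading.
- imaging.camera_model(name): a dict with "camera_matrix" (3x3 intrinsics, pixels), "dist_coeffs" ([k1, k2, p1, p2, k3] as OpenCV has them; the pictures are not rectified), "eye" and "rotation" of the camera in the world. Camera axes: x right, y down, z forward; pixel columns grow to the right and rows downward; lengths in m; the calibration is good to about 2 mm. A picture is of the moment at which its call begins. camera_model takes no time and is no camera call.
- manip.finish_job(): hands the job in; it is judged then, once.
The state is a dict: "clock": time; "qpos": joint angles; "joint_vel": joint speeds; "effort": joint torques, N m; "tool_pos": TCP position; "tcp_rot": TCP orientation; "wrist_force": force on the tool from outside, world axes, zero at the start; "ft_torque": the same for the moment, N m; "width": finger opening in m; "finger_force": force on a finger pad.
Only numpy, scipy, OpenCV 4.12 (cv2) and the standard library are available. Lean on these libraries where they do the work, as an engineer would, in place of code of your own. Each camera call takes 0.05 s, during which the arm holds its last target. There are 200 camera calls.

## Working session

There is one attempt and no reset: what is moved stays moved. The work goes in short steps, Python scripts to look and compute and a tool call to move; the robot and the scene stay as the last step left them, time stands still between calls to the robot, and variables do not carry over. Pictures are saved under pics/ and viewed, at most 10 in all, crops included, and the job is handed in when it is done.

Besides the shell and the picture viewer there is one more tool, called after ">>>" as a command line: name --argument value ..., lists and objects as JSON in quotes. arm_command: Moves the arm, as the interface text tells. Its arguments: {"type":"object","properties":{"moves":{"type":"array","items":{"type":"array"}}},"required":["moves"]}

```bash
mkdir -p pics; cat > h.py <<'E'
import numpy as np, cv2
from workcell import manip, imaging
def cam(n):
    m=imaging.camera_model(n); return np.array(m["camera_matrix"]),np.array(m["dist_coeffs"]),np.array(m["eye"]),np.array(m["rotation"])
def rays(n,px):
    K,d,e,R=cam(n); u=cv2.undistortPoints(np.array(px,float).reshape(-1,1,2),K,d).reshape(-1,2)
    return e,(R@np.c_[u,np.ones(len(u))].T).T
def onplane(n,px,z):
    e,r=rays(n,px); return e+r*((z-e[2])/r[:,2])[:,None]
def bydepth(n,px,dep):
    e,r=rays(n,px); return e+r*np.array(dep)[:,None]
def proj(n,P):
    K,d,e,R=cam(n); rv=cv2.Rodrigues(R.T)[0]
    return cv2.projectPoints(np.array(P,float).reshape(-1,1,3),rv,-R.T@e,K,d)[0].reshape(-1,2)
E
python3 - <<'E'
from h import *
for n in("top","side"):
    im,d=imaging.read_camera(n); cv2.imwrite(f"pics/{n}0.png",im); np.save(f"{n}0.npy",d)
    K,dd,e,R=cam(n); print(n,e.round(3),R.round(2).tolist(),K[0,0])
E
```

```text
top [0.249 0.036 1.16 ] [-2.95, -0.01, -1.59] 403.06841345194874
side [-0.348 -0.697  1.112] [-2.3, -0.0, -0.84] 519.1381958405827
```

View pics/top0.png

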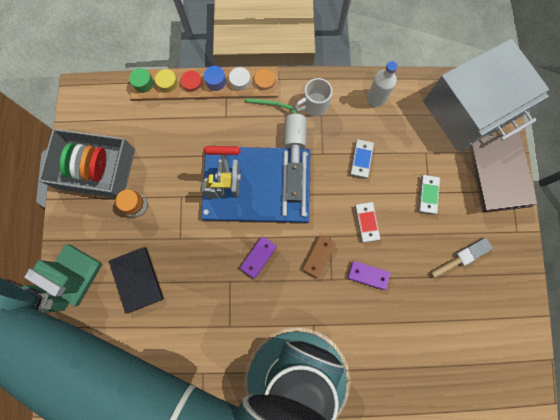

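View pics/side0.png

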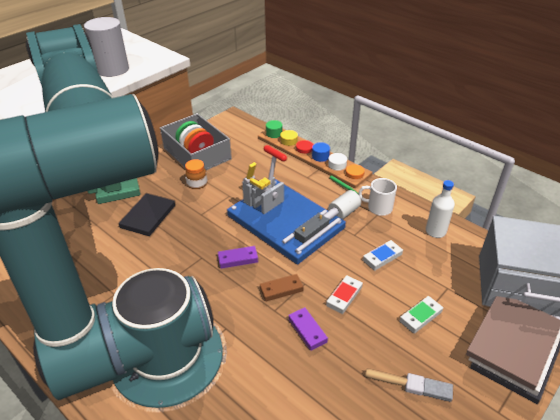

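The top view shows the red-faced block at (368,222), and the hone with its blue base from (203,148) to (310,222). Its cradle is at (293,180), the lever bar at (222,150) and the catch at (220,180). The jar is at (130,203).

These could be taken for the red block: purple blocks (258,257) and (370,275), brown (318,256), green spare (430,194), blue spare (363,158), red pot (191,80) and red disc (97,163). I choose (368,222): aluminium with a red face, lying to the right of the hone.

```bash
sed -i 's/^def rays/from scipy.spatial.transform import Rotation as Ro\ndef rays/; s/np.array(m\["rotation"\])/__import__("scipy.spatial.transform",fromlist=["x"]).Rotation.from_euler("xyz",m["rotation"]).as_matrix()/' h.py
cat > meas.py <<'E'
from h import *
def mask(im,lo,hi): return cv2.inRange(cv2.cvtColor(im,cv2.COLOR_BGR2HSV),lo,hi)
def biggest(m,roi):
    z=np.zeros_like(m);x0,y0,x1,y1=roi;z[y0:y1,x0:x1]=m[y0:y1,x0:x1]
    return max(cv2.findContours(z,cv2.RETR_EXTERNAL,cv2.CHAIN_APPROX_NONE)[0],key=cv2.contourArea)
def centroid(c):
    m=cv2.moments(c); return np.array([m["m10"],m["m01"]])/m["m00"]
def rectw(n,c,z):
    P=onplane(n,c.reshape(-1,2),z)
    (x,y),s,a=cv2.minAreaRect((P[:,:2]*1000).astype(np.float32)); return (round(x,1),round(y,1)),np.round(s,1),round(a,1)
E
python3 - <<'E'
from meas import *
im=cv2.imread("pics/top0.png"); d=np.load("top0.npy")
red=cv2.bitwise_or(mask(im,(0,130,90),(8,255,255)),mask(im,(172,130,90),(180,255,255)))
c=biggest(red,(345,195,395,250)); print("red face",rectw("top",c,.02),centroid(c))
w=mask(im,(0,0,150),(180,60,255)); c2=biggest(cv2.bitwise_or(w,red),(345,195,395,250)); print("block top",rectw("top",c2,.02),cv2.boundingRect(c2))
b=mask(im,(105,120,60),(122,255,255)); cb=biggest(b,(195,140,320,230));print("base",rectw("top",cb,.03), cv2.boundingRect(cb))
h=cv2.convexHull(cb); print("base hull",rectw("top",h,.03))
cl=biggest(red,(195,135,250,165)); print("lever bar",rectw("top",cl,.215),centroid(cl))
y=mask(im,(22,130,120),(34,255,255)); cy=biggest(y,(195,165,245,200)); print("yellow",cv2.boundingRect(cy))
s=cv2.imread("pics/side0.png")
rs=cv2.bitwise_or(mask(s,(0,130,90),(8,255,255)),mask(s,(172,130,90),(180,255,255)))
c=biggest(rs,(320,270,370,315)); print("side red",rectw("side",c,.02),onplane("side",centroid(c),.02).round(4))
c=biggest(rs,(255,140,295,165)); print("side lever",rectw("side",c,.215))
bs=mask(s,(105,120,60),(122,255,255)); c=cv2.convexHull(biggest(bs,(220,180,350,262))); print("side base",rectw("side",c,.03))
cr=np.hstack([cv2.resize(im[135:235,195:325],(520,400),interpolation=2),cv2.resize(im[190:255,340:400],(280,303),interpolation=2)[:300].repeat(1,0) if 0 else cv2.resize(im[190:260,345:394],(280,400),interpolation=2)])
cv2.imwrite("pics/crop.png",cr)
E
```

```text
red face ((439.4, -211.8), array([53.7, 41.5]), 7.9) [367.71982759 221.2887931 ]
block top ((439.0, -211.9), array([113.2,  52.6]), 8.2) (356, 202, 25, 40)
base ((555.1, 108.7), array([305.8, 219.3]), 87.6) (202, 148, 108, 74)
base hull ((555.1, 108.7), array([305.8, 219.3]), 87.6)
lever bar ((591.4, 181.7), array([87.1, 20.8]), 88.8) [221.60026828 149.70959088]
yellow (208, 173, 23, 15)
side red ((439.2, -214.5), array([54. , 43.1]), 8.4) [[ 0.4386 -0.2146  0.02  ]]
side lever ((590.1, 176.2), array([97.7, 31.4]), 87.9)
side base ((546.4, 96.8), array([320.4, 231.8]), 87.6)
```

View pics/crop.png

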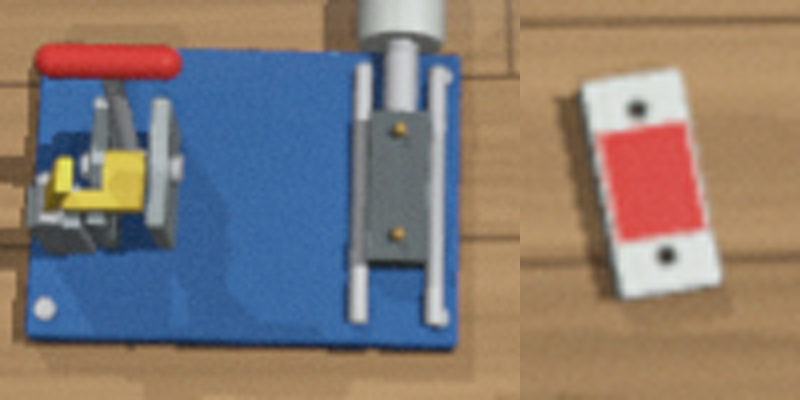

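The close crop confirms the choice: an aluminium bar with a red face and two holes. The pegs show at crop (400,128) and (398,233), which is full-picture (295,167) and (294,193). Silver rails run beside the cradle, so I'll check their height.

```bash
python3 - <<'E'
from meas import *
im=cv2.imread("pics/top0.png"); d=np.load("top0.npy"); s=cv2.imread("pics/side0.png"); ds=np.load("side0.npy")
def blobs(n,img,roi,lo,hi,z,mina=2):
    m=mask(img,lo,hi); k=np.zeros_like(m); x0,y0,x1,y1=roi; k[y0:y1,x0:x1]=m[y0:y1,x0:x1]
    N,L,st,ce=cv2.connectedComponentsWithStats(k)
    for i in range(1,N):
        if st[i,4]>=mina: print(n,ce[i].round(1),st[i,4],(onplane(n,ce[i],z)[0]*1000).round(1))
blobs("top",im,(280,155,310,205),(12,110,90),(30,255,255),.072)
blobs("side",s,(285,200,345,260),(12,110,90),(30,255,255),.072)
print("holes");
blobs("top",im,(355,200,382,245),(0,0,0),(180,255,95),.02)
for u in range(282,308,2):
    P=[bydepth("top",[(u,v)],[d[v,u]])[0] for v in (180,)]; print((P[0]*1000).round(0).tolist(),end=' ')
print()
y=mask(im,(22,130,120),(34,255,255)); ys,xs=np.nonzero(y[168:195,200:240]); xs+=200;ys+=168
P=bydepth("top",np.c_[xs,ys],d[ys,xs])*1000
i=np.argsort(-P[:,2]); print("yellow high",P[i[:8]].round(0).tolist(),"low",P[i[-8:]].round(0).tolist())
b=mask(im,(105,120,60),(122,255,255)); cb=biggest(b,(195,140,320,230))
print("base top z", np.median([bydepth("top",[(u,v)],[d[v,u]])[0][2] for u,v in((260,170),(255,190),(270,200))]))
y=mask(s,(22,130,120),(34,255,255)); ys,xs=np.nonzero(y[155:195,235:280]); xs+=235;ys+=155
P=bydepth("side",np.c_[xs,ys],ds[ys,xs])*1000
i=np.argsort(-P[:,2]); print("s yellow high",P[i[:8]].round(0).tolist())
print(manip.observe())
E
```

```text
top [294.5 167. ] 6 [589.   -2.7  72. ]
top [294. 193.] 5 [5.138e+02 5.000e-01 7.200e+01]
side [323.  202.5] 95 [641.3  23.5  72. ]
side [320.3 216.5] 6 [585.4 -10.6  72. ]
side [303.5 229. ] 6 [510.3  -8.1  72. ]
side [331.2 249.1] 620 [ 499.1 -118.6   72. ]
side [286.1 258.4] 8 [388.8 -48.   72. ]
holes
top [355.5 212. ] 12 [ 467.  -177.9   20. ]
top [365.3 208.7] 3 [ 476.3 -207.2   20. ]
top [357. 220.] 3 [ 443.5 -181.1   20. ]
top [358.  224.5] 4 [ 430.3 -183.3   20. ]
top [359.5 236.2] 17 [ 396.2 -186.    20. ]
top [370.3 234.3] 3 [ 401.1 -217.5   20. ]
[563.0, 33.0, 31.0] [560.0, 27.0, 41.0] [561.0, 22.0, 39.0] [554.0, 16.0, 63.0] [555.0, 11.0, 59.0] [555.0, 5.0, 60.0] [554.0, -1.0, 61.0] [554.0, -6.0, 60.0] [556.0, -12.0, 55.0] [554.0, -18.0, 61.0] [554.0, -23.0, 60.0] [558.0, -30.0, 44.0] [562.0, -37.0, 32.0] 
yellow high [[521.0, 214.0, 196.0], [531.0, 215.0, 195.0], [521.0, 210.0, 194.0], [524.0, 215.0, 194.0], [531.0, 212.0, 194.0], [524.0, 210.0, 194.0], [516.0, 210.0, 194.0], [526.0, 212.0, 194.0]] low [[536.0, 187.0, 130.0], [552.0, 179.0, 129.0], [552.0, 187.0, 129.0],
[... 325 characters left out ...]
521.0, 205.0, 193.0]]
{'clock': 0.1, 'qpos': array([ 1.16520192e+00,  1.16411891e-01,  1.44217810e+00, -8.28943032e-06,
        1.58398210e+00, -3.78074287e-02]), 'joint_vel': array([-0.00042973, -0.00071289, -0.00258308,  0.00122059, -0.00011964,
        0.00106943]), 'effort': array([ 2.23592331e-03, -7.22894382e+01, -6.23862290e+01,  7.81547721e-02,
        2.28093500e-02, -4.70327666e-05]), 'tool_pos': array([0.24265357, 0.62971704, 0.24300925]), 'tcp_rot': array([-3.14061361e+00, -2.87379968e-05,  2.77380556e+00]), 'wrist_force': array([ 0.00101726, -0.02754846, -0.13257088]), 'ft_torque': array([-0.00651938,  0.01805701,  0.03919775]), 'finger_force': 0.0, 'width': 0.09316010340754825}
```

Block at (439,-213) mm and 8° yaw; pegs give cradle centre about (551,-1…-5) mm and hone yaw -2.4°. This fits the lever bar at y≈182 and the tab tip at y≈210. The rails are only about 40 mm high, so they are clear. Moving now.

>>> arm_command --moves '[[-1,[1,-4.2,0],[0,0,0.03]],[-1,[1,-4.2,0],[0,0,0.03]],[-1,[1,-4.2,0],[0,0,0.03]],[-1,[1,-4.2,0],[0,0,0.03]],[-1,[1,-4.2,0],[0,0,0.03]],[-1,[1,-4.2,0],[0,0,0.03]],[-1,[1,-4.2,0],[0,0,0.03]],[-1,[1,-4.2,0],[0,0,0.03]]]'

```text
clock: 0.9
tool_pos: [0.3226, 0.2922, 0.2434]
tcp_rot: [-3.142, 0.0, 3.016]
wrist_force: [1.3, -0.1, 0.5]
width: 0.093
finger_force: 0.0
```

>>> arm_command --moves '[[-1,[1,-4.2,0],[0,0,0.03]],[-1,[1,-4.2,0],[0,0,0.03]],[-1,[1,-4.2,0],[0,0,0.03]],[-1,[1,-4.2,0],[0,0,0.03]],[-1,[1,-4.2,0],[0,0,0.03]],[-1,[1,-4.2,0],[0,0,0.03]],[-1,[1,-4.2,0],[0,0,0.03]],[-1,[1,-4.2,0],[0,0,0.03]]]'

```text
clock: 1.7
tool_pos: [0.4025, -0.044, 0.2436]
tcp_rot: [-3.142, 0.0, -3.028]
wrist_force: [1.0, 0.7, 0.7]
width: 0.0925
finger_force: 0.0
```

>>> arm_command --moves '[[-1,[0.9,-4.2,0],[0,0,0.03]],[-1,[0.9,-4.2,0],[0,0,0]],[-1,[0.9,-4.2,-2],[0,0,0]],[-1,[0.9,-4.2,-3],[0,0,0]],[-1,[0,0,-4],[0,0,0]],[-1,[0,0,-4],[0,0,0]],[-1,[0,0,0],[0,0,0]]]'

```text
clock: 2.4
tool_pos: [0.4361, -0.2073, 0.1099]
tcp_rot: [3.137, -0.006, -3.0]
wrist_force: [0.3, 0.1, -0.1]
width: 0.0929
finger_force: 0.0
```

```bash
python3 - <<'E'
from meas import *
o=manip.observe(); print(o["tool_pos"].round(4),o["tcp_rot"].round(3))
a,_=imaging.read_camera("top"); b,_=imaging.read_camera("side")
cv2.imwrite("pics/g1.png",np.hstack([cv2.resize(a[160:310,290:440],(400,400),interpolation=2),cv2.resize(b[220:370,270:420],(400,400),interpolation=2)]))
E
```

```text
[ 0.4361 -0.2073  0.1099] [ 3.137 -0.006 -3.   ]
```

View pics/g1.png

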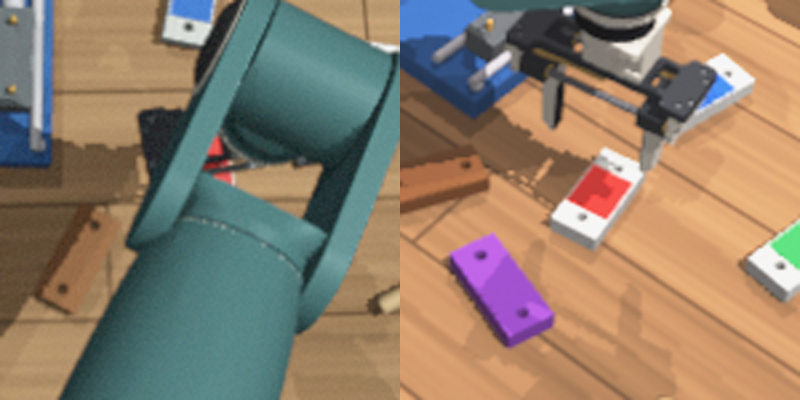

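The top view is blocked by the arm. The side view (right half) shows the open fingers over the white ends of the red-faced block at crop (597,195), well astride. Correcting the position and descending.

>>> arm_command --moves '[[-1,[0.3,-0.55,0],[-0.004,-0.006,0]],[-1,[0,0,-3],[0,0,0]],[-1,[0,0,-3],[0,0,0]],[-1,[0,0,-1.5],[0,0,0]],[-1,[0,0,-0.5],[0,0,0]],[-1,[0,0,0],[0,0,0]]]'

```text
clock: 3.1
tool_pos: [0.4418, -0.214, 0.0359]
tcp_rot: [-3.136, 0.006, -2.999]
wrist_force: [0.6, 0.7, 0.7]
width: 0.0933
finger_force: 0.0
```

>>> arm_command --moves '[[-1,[0,0,0],[0,0,0]],[-1,[0,0,0],[0,0,0]]]'

```text
clock: 3.3
tool_pos: [0.4419, -0.2141, 0.0364]
tcp_rot: [-3.136, 0.007, -2.999]
wrist_force: [-0.7, -0.1, 0.2]
width: 0.0931
finger_force: 0.0
```

>>> arm_command --moves '[[-1,[-0.25,0.1,-0.9],[0.002,0.004,0]],[-1,[0,0,0],[0,0,0]]]'

```text
clock: 3.5
tool_pos: [0.4387, -0.2127, 0.0256]
tcp_rot: [-3.139, 0.002, -2.999]
wrist_force: [-0.1, -0.2, 0.3]
width: 0.0925
finger_force: 0.0
```

>>> arm_command --moves '[[-1,[0,0,0.2],[0,0,0]],[1,[0,0,0],[0,0,0]],[1,[0,0,0],[0,0,0]],[1,[0,0,0],[0,0,0]],[1,[0,0,0],[0,0,0]],[1,[0,0,0],[0,0,0]],[1,[0,0,0],[0,0,0]]]'

```text
clock: 4.2
tool_pos: [0.4388, -0.2127, 0.028]
tcp_rot: [-3.139, 0.002, -2.999]
wrist_force: [-0.2, 3.6, -0.4]
width: 0.0495
finger_force: 26.6
```

Gripped at width 49.5 mm. Lifting, and moving above the cradle with a -0.184 rad turn.

>>> arm_command --moves '[[1,[0,0,4],[0,0,0]],[1,[0,0,4.5],[0,0,-0.03]],[1,[1.8,3.5,3],[0,0,-0.03]],[1,[1.8,3.5,0],[0,0,-0.03]],[1,[1.8,3.5,0],[0,0,-0.03]],[1,[1.8,3.5,0],[0,0,-0.03]],[1,[1.8,3.5,0],[0,0,-0.03]],[1,[1.8,3.0,0],[0,0,0]]]'

```text
clock: 5.0
tool_pos: [0.5471, -0.0058, 0.1427]
tcp_rot: [-3.139, 0.001, 3.103]
wrist_force: [0.6, -0.7, -2.5]
width: 0.0498
finger_force: 30.0
```

```bash
python3 - <<'E'
from meas import *
o=manip.observe(); print(o["tool_pos"].round(4),o["tcp_rot"].round(3))
def tri(a,b):
    e1,r1=rays("top",[a]);e2,r2=rays("side",[b]);r1=r1[0];r2=r2[0]
    t=np.linalg.lstsq(np.c_[r1,-r2],e2-e1,rcond=None)[0];p=e1+t[0]*r1;q=e2+t[1]*r2
    return ((p+q)*500).round(1),(np.linalg.norm(p-q)*1000).round(1)
print(tri((294.5,167),(320.3,216.5)),tri((294,193),(303.5,229)))
im=cv2.imread("pics/top0.png")
# cradle: dark low-saturation region
h=cv2.cvtColor(im,cv2.COLOR_BGR2HSV); print(h[180,284:308].tolist())
m=cv2.inRange(h,(0,0,50),(180,75,115)); m=cv2.morphologyEx(m,cv2.MORPH_CLOSE,np.ones((3,3)))
c=biggest(m,(282,155,312,206)); print("cradle",rectw("top",c,.06),cv2.boundingRect(c))
b,_=imaging.read_camera("side"); cv2.imwrite("pics/hold.png",cv2.resize(b[130:280,230:430],(800,600),interpolation=2))
cv2.imwrite("pics/hold_full.png",b)
E
```

```text
[ 0.5471 -0.0058  0.1427] [-3.139e+00  1.000e-03  3.103e+00]
(array([592.9,  -3.7,  62.4]), np.float64(2.2)) (array([517.3,  -0.7,  62. ]), np.float64(2.7))
[[110, 6, 134], [80, 6, 133], [100, 14, 112], [101, 21, 97], [93, 23, 111], [99, 23, 109], [98, 19, 107], [102, 23, 110], [93, 21, 111], [99, 29, 114], [93, 27, 115], [97, 21, 109], [102, 23, 109], [98, 25, 113], [103, 21, 111], [98, 25, 112], [90, 23, 111], [93, 22, 118], [102, 18, 143], [105, 6, 178], [105, 5, 192], [110, 18, 174], [109, 103, 156], [107, 167, 166]]
cradle ((548.1, 5.2), array([ 51.3, 131. ]), 88.5) (283, 160, 19, 46)
```

View pics/hold.png

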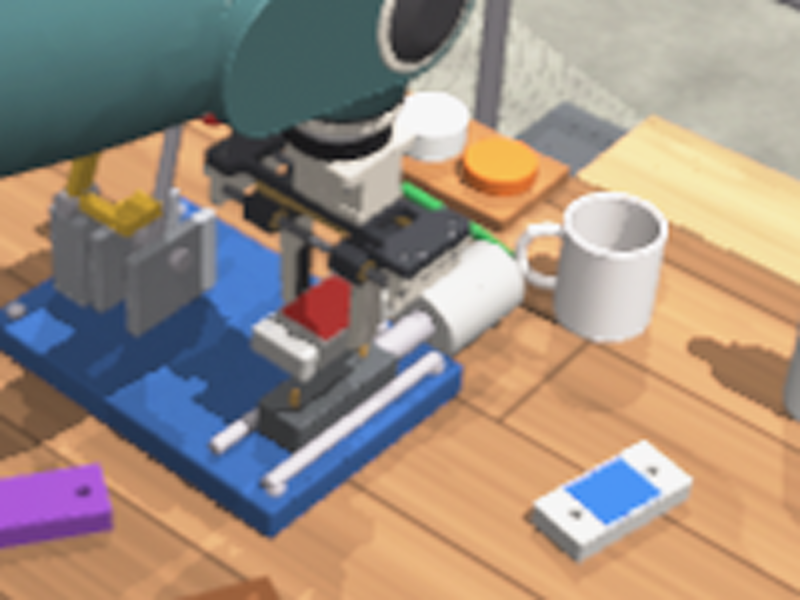

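The hold picture shows the red block level in the fingers, above and just short of the cradle. The near peg is at crop (295,395) and the far one at (363,350). I'll check the side camera's local bias by comparing the held block's known corners with its image.

```bash
python3 - <<'E'
from meas import *
b=cv2.imread("pics/hold_full.png"); t=np.array([.5471,-.0058]); yaw=3.103-np.pi
def blk(c,yaw,L): 
    R=np.array([[np.cos(yaw),-np.sin(yaw)],[np.sin(yaw),np.cos(yaw)]]); return np.array([[*(c+R@p[:2]),p[2]] for p in np.array(L,float)])
corn=blk(t,yaw,[[-.055,.025,.1347],[-.055,-.025,.1347],[-.055,.025,.1147],[-.055,-.025,.1147]])
c=np.array([.5515,-.0035])
pegs=blk(c,-.042,[[-.038,0,.073],[-.038,0,.06],[.038,0,.073],[.038,0,.06]])
crad=blk(c,-.042,[[-.055,.022,.06],[-.055,-.022,.06],[.055,-.022,.06],[-.055,-.022,.03]])
x0,y0,s=280,185,10
v=cv2.resize(b[y0:y0+60,x0:x0+60],None,fx=s,fy=s,interpolation=1)
for P,col in((corn,(0,255,0)),(pegs,(255,0,255)),(crad,(255,255,0))):
    q=proj("side",P); print(q.round(1).tolist())
    for p in q: cv2.drawMarker(v,tuple(((p-[x0,y0]+.5)*s).astype(int).tolist()),col,cv2.MARKER_CROSS,18,2)
cv2.imwrite("pics/ov.png",v)
E
```

```text
[[292.3, 211.3], [305.3, 219.6], [292.2, 216.6], [305.1, 224.8]]
[[302.6, 227.2], [302.5, 230.4], [319.8, 214.8], [319.6, 218.0]]
[[293.1, 229.7], [304.1, 237.0], [328.8, 218.7], [303.9, 244.3]]
```

View pics/ov.png

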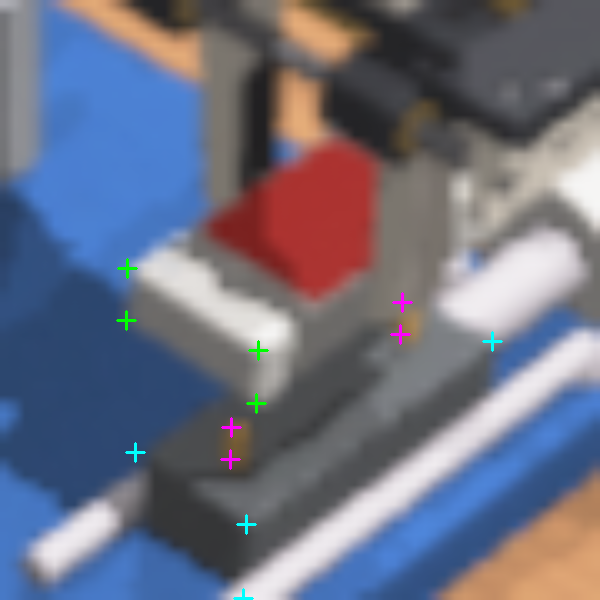

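Held-block corners match the prediction within about 0.8 px. The observed pegs sit about +0.8 px right and +0.5 px down of my hypothesis, so the cradle y is probably -4…-6 mm. I'll lower to just above the pegs and compare flush edges there.

>>> arm_command --moves '[[1,[0.4,0.1,-1.5],[0,0,0]],[1,[0,0,-1.5],[0,0,0]],[1,[0,0,-0.8],[0,0,0]],[1,[0,0,0],[0,0,0]]]'

```text
clock: 5.45
tool_pos: [0.5496, -0.0075, 0.1029]
tcp_rot: [-3.139, -0.001, 3.103]
wrist_force: [-0.1, 0.2, -3.7]
width: 0.0494
finger_force: 30.0
```

```bash
python3 - <<'E'
from meas import *
o=manip.observe(); print(o["tool_pos"].round(4),o["tcp_rot"].round(3))
b=np.mean([imaging.read_camera("side")[0].astype(float) for _ in range(4)],0).astype(np.uint8)
cv2.imwrite("pics/low_full.png",b)
cv2.imwrite("pics/low.png",cv2.resize(b[195:255,275:345],(700,600),interpolation=2))
E
```

```text
[ 0.5496 -0.0075  0.1029] [-3.139e+00 -1.000e-03  3.103e+00]
```

View pics/low.png

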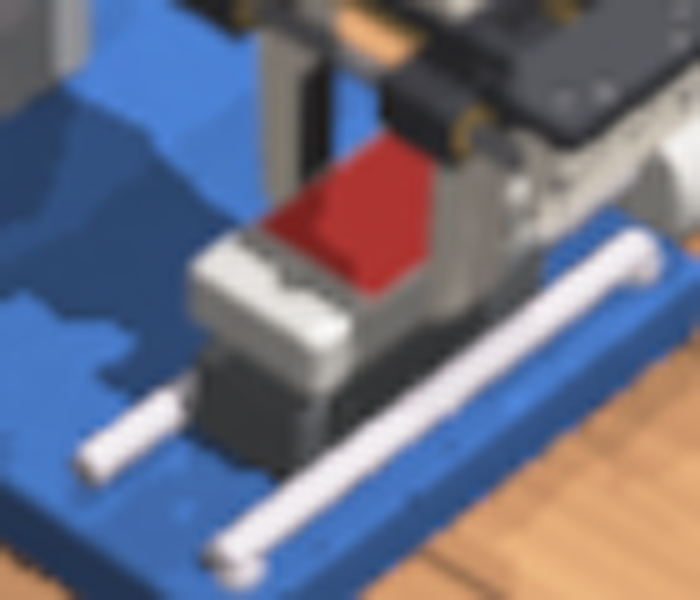

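Low view: the block's near end, left edge at crop x≈190 and right edge ≈312, sits centred over the cradle's front face at 195–305. It is aligned within about 1 px. Now feeling downward.

>>> arm_command --moves '[[1,[0.15,0.2,0],[0,0,0]],[1,[0,0,-0.2],[0,0,0]],[1,[0,0,-0.2],[0,0,0]],[1,[0,0,-0.2],[0,0,0]],[1,[0,0,0],[0,0,0]]]'

```text
clock: 6.15
tool_pos: [0.5521, -0.0047, 0.0986]
tcp_rot: [-3.139, 0.001, 3.104]
wrist_force: [0.3, 0.4, -3.5]
width: 0.0499
finger_force: 30.0
```

>>> arm_command --moves '[[1,[0,0,-0.2],[0,0,0]],[1,[0,0,-0.2],[0,0,0]],[1,[0,0,0],[0,0,0]]]'

```text
clock: 6.45
tool_pos: [0.5522, -0.0047, 0.0946]
tcp_rot: [-3.139, 0.001, 3.104]
wrist_force: [0.5, 0.7, -3.3]
width: 0.0497
finger_force: 30.0
```

>>> arm_command --moves '[[1,[0,0,-0.2],[0,0,0]],[1,[0,0,-0.2],[0,0,0]],[1,[0,0,0],[0,0,0]]]'

```text
clock: 6.75
tool_pos: [0.5522, -0.0047, 0.0907]
tcp_rot: [-3.139, 0.001, 3.104]
wrist_force: [-0.1, 0.4, -1.9]
width: 0.0495
finger_force: 30.0
```

>>> arm_command --moves '[[1,[0,0,-0.2],[0,0,0]],[1,[0,0,-0.1],[0,0,0]],[1,[0,0,0],[0,0,0]]]'

```text
clock: 7.05
tool_pos: [0.5523, -0.0048, 0.088]
tcp_rot: [-3.139, 0.002, 3.104]
wrist_force: [0.2, -0.2, -3.1]
width: 0.0496
finger_force: 30.0
```

>>> arm_command --moves '[[1,[0,0,-0.1],[0,0,0]],[1,[0,0,0],[0,0,0]]]'

```text
clock: 7.25
tool_pos: [0.5524, -0.0047, 0.088]
tcp_rot: [-3.139, 0.002, 3.104]
wrist_force: [-5.9, 0.2, 8.6]
width: 0.0497
finger_force: 30.0
```

Contact from below (+8.6 N) at z 0.088, exactly the seated height. Release and look.

>>> arm_command --moves '[[-0.3,[0,0,0.1],[0,0,0]],[-1,[0,0,0],[0,0,0]],[-1,[0,0,0],[0,0,0]],[-1,[0,0,0],[0,0,0]],[-1,[0,0,3],[0,0,0]],[-1,[0,0,4],[0,0,0]],[-1,[0,0,4],[0,0,0]],[-1,[0,0,4],[0,0,0]]]'

```text
clock: 8.05
tool_pos: [0.5521, -0.0047, 0.2396]
tcp_rot: [-3.139, 0.002, 3.104]
wrist_force: [-0.0, -0.5, -0.3]
width: 0.0926
finger_force: 0.0
```

>>> arm_command --moves '[[-1,[0,0,4],[0,0,0]],[-1,[0,0,0],[0,0,0]]]'

```text
clock: 8.25
tool_pos: [0.5534, -0.0048, 0.2839]
tcp_rot: [-3.139, 0.009, 3.104]
wrist_force: [1.1, -1.1, 0.3]
width: 0.0927
finger_force: 0.0
```

```bash
python3 - <<'E'
from meas import *
o=manip.observe(); print(o["tool_pos"].round(4),o["tcp_rot"].round(3))
b,ds=imaging.read_camera("side")
h=cv2.cvtColor(b,cv2.COLOR_BGR2HSV)
red=cv2.bitwise_or(mask(b,(0,130,70),(8,255,255)),mask(b,(172,130,70),(180,255,255)))
c=biggest(red,(280,190,345,245)); print("red on cradle @z.08",rectw("side",c,.08))
ys,xs=np.nonzero(red[190:245,280:345]);xs+=280;ys+=190
P=bydepth("side",np.c_[xs,ys],ds[ys,xs])*1000; P=P[abs(P[:,2]-80)<15]; print(len(P),P.mean(0).round(1)); 
A=np.c_[P[:,:2]-P[:,:2].mean(0),np.ones(len(P))]; print("tilt",np.linalg.lstsq(A,P[:,2],rcond=None)[0].round(3))
y=mask(b,(22,130,120),(34,255,255)); ys,xs=np.nonzero(y[155:195,235:280]); xs+=235;ys+=155
P=bydepth("side",np.c_[xs,ys],ds[ys,xs])*1000; i=np.argsort(-P[:,2]); print("tab tip",P[i[:8]].mean(0).round(0))
cv2.imwrite("pics/placed.png",np.hstack([cv2.resize(b[185:255,275:345],(400,400),interpolation=2),cv2.resize(b[130:220,220:310],(400,400),interpolation=2)]))
E
```

```text
[ 0.5534 -0.0048  0.2839] [-3.139  0.009  3.104]
red on cradle @z.08 ((552.4, -5.5), array([43.4, 54.4]), 88.1)
180 [550.6  -6.8  81.6]
tilt [ 1.0000e-03 -3.8000e-02  8.1642e+01]
tab tip [518. 217. 158.]
```

View pics/placed.png

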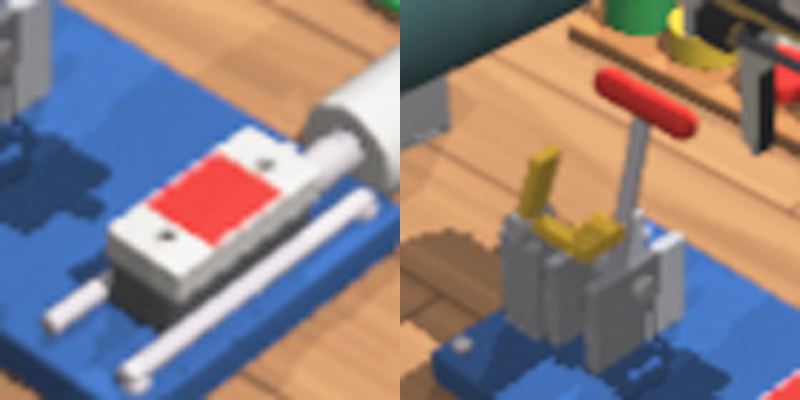

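The placed picture shows the red block flat and square on the cradle (top at z 81.6 mm), with the pegs hidden in the holes. The catch tab is upright at right-crop (540,170) and the lever at (630,100).

Taking the block as reference, the hone origin is (556.4,95.2) mm with yaw -0.041, so the catch hinge is about (527,229.5). Next I close the fingers, turn the tool 90° and approach the lever side of the tab.

>>> arm_command --moves '[[1,[-0.25,1.6,0],[0,0,-0.132]],[1,[-0.25,1.6,0],[0,0,-0.132]],[1,[-0.25,1.6,0],[0,0,-0.132]],[1,[-0.25,1.6,0],[0,0,-0.132]],[1,[-0.25,1.6,0],[0,0,-0.132]],[1,[-0.25,1.6,0],[0,0,-0.132]],[1,[-0.25,1.6,0],[0,0,-0.132]],[1,[-0.25,1.6,0],[0,0,-0.132]]]'

```text
clock: 9.1
tool_pos: [0.5319, 0.1239, 0.2764]
tcp_rot: [-3.138, 0.001, 2.042]
wrist_force: [0.4, 0.1, 0.2]
width: 0.0338
finger_force: 0.0
```

>>> arm_command --moves '[[1,[-0.25,1.6,0],[0,0,-0.132]],[1,[-0.25,1.6,0],[0,0,-0.132]],[1,[-0.25,1.6,0],[0,0,-0.132]],[1,[-0.25,1.0,0],[0,0,-0.12]],[1,[0,0,0],[0,0,0]],[1,[0,0,0],[0,0,0]]]'

```text
clock: 9.7
tool_pos: [0.5222, 0.1811, 0.277]
tcp_rot: [-3.138, 0.002, 1.536]
wrist_force: [0.7, 0.3, 0.3]
width: 0.0008
finger_force: 0.0
```

>>> arm_command --moves '[[1,[0.3,0,-3],[0,0,0]],[1,[0,0,-3],[0,0,0]],[1,[0,0,-2.6],[0,0,0]],[1,[0,0,0],[0,0,0]]]'

```text
clock: 10.1
tool_pos: [0.5241, 0.1802, 0.1881]
tcp_rot: [-3.134, 0.004, 1.534]
wrist_force: [-0.4, 0.4, 0.8]
width: 0.0005
finger_force: 0.0
```

>>> arm_command --moves '[[1,[0.05,1.2,0],[0,0,0]],[1,[0.05,1.2,0],[0,0,0]],[1,[0.05,1.2,0],[0,0,0]],[1,[0.05,1.2,0],[0,0,0]],[1,[0.05,1.2,0],[0,0,0]],[1,[0.05,1.2,0],[0,0,0]],[1,[0,0,0],[0,0,0]]]'

```text
clock: 10.8
tool_pos: [0.5282, 0.2549, 0.1919]
tcp_rot: [-3.139, 0.001, 1.533]
wrist_force: [-0.1, 0.1, -0.2]
width: 0.0006
finger_force: 0.0
```

>>> arm_command --moves '[[1,[0,0.3,-0.2],[0,0,0]],[1,[0,0.3,0],[0,0,0]],[1,[0,0,0],[0,0,0]]]'

```text
clock: 11.1
tool_pos: [0.5283, 0.2593, 0.1899]
tcp_rot: [-3.139, 0.002, 1.532]
wrist_force: [0.1, -0.7, 0.5]
width: 0.0007
finger_force: 0.2
```

>>> arm_command --moves '[[1,[0,0.2,0],[0,0,0]],[1,[0,0.2,0],[0,0,0]],[1,[0,0,0],[0,0,0]]]'

```text
clock: 11.4
tool_pos: [0.5285, 0.2619, 0.1902]
tcp_rot: [-3.14, 0.005, 1.531]
wrist_force: [-1.6, -13.5, 4.0]
width: 0.0005
finger_force: 5.8
```

```bash
python3 - <<'E'
from meas import *
o=manip.observe(); print(o["tool_pos"].round(4),o["wrist_force"].round(1))
b,ds=imaging.read_camera("side"); cv2.imwrite("pics/catch.png",cv2.resize(b[120:220,200:320],(720,600),interpolation=2))
E
```

```text
[0.5285 0.2619 0.1902] [ -1.6 -13.5   4. ]
```

View pics/catch.png

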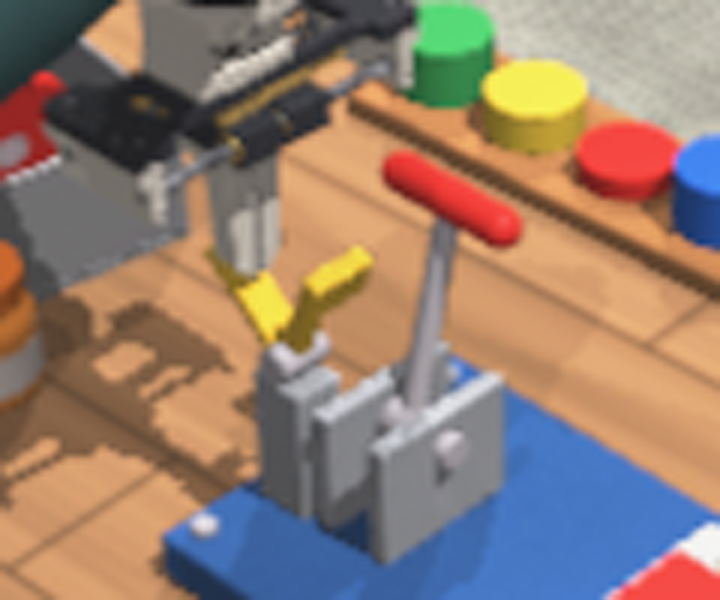

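The catch picture shows the tab leaning away from the lever, at crop (265,300), with the arm raised to (335,275). The 13.5 N push means it is at its stop. The lever is at rest at (450,200). Backing off, up and over to the lever bar (bar centre about (591,179,211); I'll pinch near its right half at y≈156).

>>> arm_command --moves '[[1,[0,-0.5,0.5],[0,0,0]],[1,[0,-0.3,3],[0,0,0]],[1,[0,0,4],[0,0,0]],[-1,[0,0,3],[0,0,0]],[-1,[2,-3.3,0],[0,0,0]],[-1,[2,-3.3,0],[0,0,0]],[-1,[2.2,-3.2,0],[0,0,0]],[-1,[0,0,0],[0,0,0]]]'

```text
clock: 12.25
tool_pos: [0.5919, 0.1541, 0.2949]
tcp_rot: [-3.139, 0.002, 1.528]
wrist_force: [-0.3, 0.4, -0.2]
width: 0.036
finger_force: 0.0
```

```bash
python3 - <<'E'
from meas import *
o=manip.observe(); print(o["tool_pos"].round(4),o["tcp_rot"].round(3),o["width"])
b,ds=imaging.read_camera("side")
red=cv2.bitwise_or(mask(b,(0,130,70),(8,255,255)),mask(b,(172,130,70),(180,255,255)))
c=biggest(red,(255,135,300,175)); print("bar",rectw("side",c,.215),cv2.boundingRect(c))
y=mask(b,(22,130,120),(34,255,255)); ys,xs=np.nonzero(y[150:185,225:270]); xs+=225;ys+=150
P=bydepth("side",np.c_[xs,ys],ds[ys,xs])*1000; print("yellow px",len(P),"y range",np.percentile(P[:,1],[3,97]).round(0),"z",np.percentile(P[:,2],[3,97]).round(0))
E
```

```text
[0.5919 0.1541 0.2949] [-3.139e+00  2.000e-03  1.528e+00] 0.035997952626425384
bar ((590.4, 176.2), array([97.8, 30.9]), 87.7) (264, 145, 23, 16)
yellow px 145 y range [200. 273.] z [137. 187.]
```

>>> arm_command --moves '[[-1,[0,0,0],[0,0,0]],[-1,[0,0,0],[0,0,0]],[-1,[0,0,0],[0,0,0]],[-1,[0,0.1,-2.5],[0,0,0]],[-1,[0,0,-2.5],[0,0,0]],[-1,[0,0,-2.5],[0,0,0]],[-1,[0,0,0],[0,0,0]]]'

```text
clock: 13.0
tool_pos: [0.589, 0.1587, 0.2167]
tcp_rot: [-3.135, 0.003, 1.533]
wrist_force: [0.1, -0.7, -0.2]
width: 0.0922
finger_force: 0.0
```

>>> arm_command --moves '[[1,[0.1,-0.2,0],[0,0,0]],[1,[0,0,0],[0,0,0]],[1,[0,0,0],[0,0,0]],[1,[0,0,0],[0,0,0]],[1,[0,0,0],[0,0,0]],[1,[0,0,0],[0,0,0]],[1,[0,0,0],[0,0,0]],[1,[0,0,0],[0,0,0]]]'

```text
clock: 13.8
tool_pos: [0.5913, 0.1563, 0.22]
tcp_rot: [-3.139, 0.002, 1.532]
wrist_force: [0.4, 0.2, 0.1]
width: 0.034
finger_force: 0.0
```

>>> arm_command --moves '[[1,[0,0,-0.2],[0,0,0]],[1,[0,0,0],[0,0,0]],[1,[0,0,0],[0,0,0]],[1,[0,0,0],[0,0,0]]]'

```text
clock: 14.2
tool_pos: [0.5915, 0.1563, 0.2177]
tcp_rot: [-3.14, 0.002, 1.532]
wrist_force: [4.2, 1.0, -4.5]
width: 0.0208
finger_force: 30.0
```

Gripping the bar (20.8 mm). Pulling along the arc.

>>> arm_command --moves '[[1,[-1.0,0.04,0.2],[0,0,0]],[1,[-0.95,0.04,0.13],[0,0,0]],[1,[-1.0,0.04,0.05],[0,0,0]],[1,[-0.95,0.04,0],[0,0,0]],[1,[-1.0,0.04,-0.1],[0,0,0]],[1,[-0.95,0.04,-0.15],[0,0,0]],[1,[0,0,0],[0,0,0]]]'

```text
clock: 14.9
tool_pos: [0.5331, 0.1589, 0.2209]
tcp_rot: [3.14, 0.001, 1.532]
wrist_force: [7.9, 1.3, 6.5]
width: 0.0212
finger_force: 30.0
```

>>> arm_command --moves '[[1,[-0.95,0.04,-0.25],[0,0,0]],[1,[-0.95,0.04,-0.3],[0,0,0]],[1,[-0.6,0.02,-0.25],[0,0,0]],[1,[-0.6,0.02,-0.25],[0,0,0]],[1,[-0.3,0,-0.15],[0,0,0]],[1,[0,0,0],[0,0,0]]]'

```text
clock: 15.5
tool_pos: [0.4996, 0.1603, 0.209]
tcp_rot: [3.139, 0.0, 1.532]
wrist_force: [8.4, 1.9, 7.5]
width: 0.0208
finger_force: 30.0
```

>>> arm_command --moves '[[1,[-0.3,0,-0.2],[0,0,0]],[1,[-0.2,0,-0.1],[0,0,0]],[1,[0,0,0],[0,0,0]]]'

```text
clock: 15.8
tool_pos: [0.4965, 0.1603, 0.2071]
tcp_rot: [3.134, -0.001, 1.532]
wrist_force: [23.4, 3.7, 8.2]
width: 0.0212
finger_force: 30.0
```

The force rose to 23 N, so the lever is at its stop. Holding for 0.7 s and checking with a picture (the tenth).

>>> arm_command --moves '[[1,[0,0,0],[0,0,0]],[1,[0,0,0],[0,0,0]],[1,[0,0,0],[0,0,0]],[1,[0,0,0],[0,0,0]],[1,[0,0,0],[0,0,0]],[1,[0,0,0],[0,0,0]],[1,[0,0,0],[0,0,0]]]'

```text
clock: 16.5
tool_pos: [0.4965, 0.1603, 0.2071]
tcp_rot: [3.135, -0.001, 1.532]
wrist_force: [22.6, 4.1, 8.1]
width: 0.021
finger_force: 30.0
```

```bash
python3 - <<'E'
from meas import *
b,ds=imaging.read_camera("side"); cv2.imwrite("pics/fin.png",cv2.resize(b[120:270,200:400],(800,600),interpolation=2))
red=cv2.bitwise_or(mask(b,(0,130,70),(8,255,255)),mask(b,(172,130,70),(180,255,255)))
c=biggest(red,(280,190,345,245)); print("red",rectw("side",c,.08))
E
```

```text
red ((552.4, -5.5), array([43.4, 54.4]), 88.1)
```

View pics/fin.png

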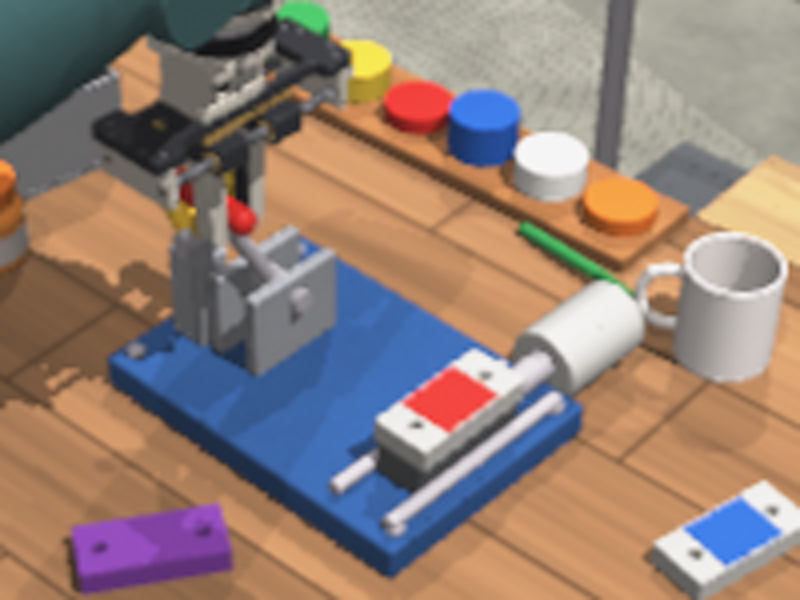

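The final picture shows the lever bar held between the fingers at (238,215), leaning fully over to the robot side. The yellow arm is still raised at (230,185) with the tab at (182,215), and the block has not moved.

```bash
python3 -c "
from workcell import manip
print(manip.finish_job())"
```

```text
the job is handed in; nothing more can be done
None
```

I handed the job in at 16.6 s: the red block is seated on the cradle's pegs, the catch is flipped to its stop, and the lever is held at its stop by the fingers; the judge's verdict was not shown.

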